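Seat a workpiece on its parallels in the machine vise

TASK

The bright steel block gripped in the blue machine vise still sits a little high and perhaps crooked, so the two parallels (flat steel bars on edge) beneath it are loose. Take the wooden block as a drift and, pressing gently through it, never with the bare gripper, work both ends of the steel block down until it lies level and firmly seated, with neither parallel able to slide; then stand the wooden block back upright on the bench and try the near parallel, then the far one, with a light fingertip push on its projecting end. Leave the parallels in place under the work and the small tin and square where they are.

Things in the scene. Friction and masses are not known exactly. Their poses are not given: they have to be found in the camera images.
- vise: Blue machine vise bolted down, about 310x150x85 mm. Origin on the bench under the middle of the jaw opening; x runs across the jaws from the near to the far jaw (screw towards -x), y along the jaws, z up. Jaw faces at x = +-23.5 mm, 104 mm long; jaw tops 85 mm above the bench. Bed between the jaws 45 mm above the bench.
- workpiece: Bright steel block, 1.4 kg, in the jaws, 46 (x) x 110 (y) mm, 30 to 38 mm thick: its true thickness differs from start to start and is not measured. Origin at the centre of its top face, axes as the vise's when level. It starts 3 to 14 mm above its seat and up to 0.035 rad crooked (one y end high). It can only slide up or down and rock about x against jaw friction, and stays where it is left.
- work_top (a point): Centre of the steel block's top face, 23 to 26 mm above the jaw tops at the start and 12 to 20 mm when seated. A downward press of about 6 N starts it sliding down, and about 11 N at 35 to 40 mm from its middle rocks that end down; once it bears on the parallels the resistance rises steeply. A steady 14 to 20 N near each y end in turn leaves it tight on the parallels; over 40 N damages it.
- near_parallel: Dark steel bar on edge beside the near jaw, 10 (x) x 150 (y) x 22 (z) mm, 0.22 kg; origin at the centre of its underside on the bed, axes as the vise's. It lies 17.5 mm to the -x side of the vise's middle, shifted 15 to 25 mm to -y: its -y end (75 mm from the origin) stands about 43 mm out of the jaws. Loose at first; pinned, it resists a push of a few newtons along y.
- far_parallel: The same kind of bar beside the far jaw (17.5 mm to the +x side), shifted to +y, so that its +y end stands out about 43 mm beyond the jaws; origin and axes as for the near one.
- block_centre (a point): Centre of the tapered wooden block, half-way up, 35 mm thick (its own x, flat parallel faces to grip), 60 mm wide (y) at the foot growing to 80 mm at the top, 150 mm tall, so its foot is 75 mm below this point and its top 75 mm above. It stands upright and loose on the bench, 0.14 kg, with z up.
- wood_block: The same wooden block; origin at the centre of its underside.
- tin: Small round lidded tin, 68 mm across, 42 mm high; a bystander. Origin at the centre of its underside.
- square: Steel try square lying flat, 90 x 125 x 16 mm; a bystander. Origin at the centre of its underside.
Mind the look-alikes: they are no part of the job. What is shaped like the wood_block but pink is not meant. Leave any green look-alike of the near_parallel alone.

How it is judged (in metres and radians):
On the way, in this order (a step that is already met when the one before it is completed fails the run):
1. the steel block is seated: level in the vise and pressing on both parallels with the wooden block taken off it (contact force between each of near_parallel, far_parallel and workpiece above 2 N and angle between the z axis of workpiece and the z axis of vise, either way round below 0.01 rad and contact force between wood_block and workpiece below 0.2 N), for 0.2 s.
2. the wooden block stands upright on the bench, let go (height (world z) of block_centre below 0.085 m and angle between wood_block's own z axis and vertical below 0.1 rad and contact force between the fingers and wood_block below 0.1 N), for 0.1 s.
3. the near parallel is tried with a fingertip (at least 1 N) and is held (contact force between the fingers and near_parallel above 1 N and contact force between near_parallel and workpiece above 1.5 N), for 0.02 s.
4. then the far parallel is tried in the same way and is held (contact force between the fingers and far_parallel above 1 N and contact force between far_parallel and workpiece above 1.5 N), for 0.02 s.
At the end, for the whole second after the job is handed in: The steel block is level in the vise (within 0.01 rad) and presses on each parallel with over 1.5 N; both parallels lie under it (middles within 40 mm outward, 10 mm inward of the vise's middle); the wooden block stands upright (within 0.1 rad) and still on the bench (contact force between each of near_parallel, far_parallel and workpiece above 1.5 N and angle between the z axis of workpiece and the z axis of vise, either way round below 0.01 rad and y of near_parallel in the frame of vise between -0.04 and 0.01 m and y of far_parallel in the frame of vise between -0.01 and 0.04 m and height (world z) of block_centre below 0.085 m and angle between wood_block's own z axis and vertical below 0.1 rad and linear speed of wood_block below 0.02 m/s); the robot touches nothing.
It fails at once if the steel block is pressed with more than 40 N (contact force between wood_block and workpiece above 40 N).
It fails at once if the bare gripper presses on the steel block (contact force between any of the fingers, the arm and workpiece above 2 N).
It fails at once if the small tin or the square is moved by more than 30 mm (distance of any of tin, square from where it was at the start of the episode above 0.03 m).
It also fails if it takes over 72 s, if anything falls off the work surface, if the arm or the gripper's body presses on something with over 40 N, if the wrist force passes 120 N, or if a joint passes its speed limit or range.

ROBOT

A 7-joint arm with a two-finger parallel gripper is mounted at the origin on a cart in front of the work surface, level with it; the furniture and walls round the work are solid. World frame = base frame: x ahead of the robot, y to its left, z up, the work surface at z = 0. Lengths are in m, angles in degrees, forces in N, time in s.
With the tool pointing down it reaches from about 0.4 to 0.875 m from the base axis. Payload 6.5 kg.
Tool frame: the origin (TCP) lies on the centre line of the jaws, within the pads' length; the fingertips stand 25 mm ahead of it and the grasp point (between the pads) lies 6 mm ahead of it (tcp_to_tips is the distance from the TCP to the fingertips, in m); z points along the fingers, y is the direction in which the jaws open and shut (so a half turn about z gives the same grasp; the last joint's range is limited). The gripper opens to 88 mm and grips with 3 to 60 N. Pads are 18 mm wide; open, the fingers measure 123 mm over their backs; the gripper's body (75 mm by 187 mm) begins 45 mm behind the grasp point.
Start: joints at [-74.897, 30.733, -0.252, 88.115, 0.149, 61.152, -4.079], TCP at [0.21, 0.615, 0.264] pointing down, gripper open.
Joint ranges: [-154.64, 154.64], [-21.42, 123.67], [-72.66, 72.17], [13.99, 137.28], [-74.86, 254.86], [10.95, 109.41], [-158.01, 158.01]. Speed limits (degrees/s): [136.94, 136.94, 180, 180, 180, 180, 180].

INTERFACE

Orientations are given as [roll, pitch, yaw] about the fixed x, y, z axes, in that order (R = Rz(yaw) Ry(pitch) Rx(roll)).
In Python, from plant import * gives the robot as it stands. The module is installed in compiled form; this text tells all that it offers.
- The arm moves only by the shell command python3 -m crank 'ROWS' [FORCE]. ROWS is JSON, one flat list of numbers, 5 for each row, row after row: the opening in per cent of the stroke, from 0 (shut) to 100 (fully open), then the shift along the world's x, y, z in mm, then the turn about the world's z in degrees. In form: [fingers, dx, dy, dz, spin, fingers, dx, dy, dz, spin, ...]. A call has 1 to 12 rows; each row shifts and turns the pose as measured when the row begins; what a row does not reach is not made up. A row lasts 1/12 s, in which the tool goes at most 41.7 mm and 7.16 degrees, less where a joint would pass 70% of its speed; a pose out of reach is approached as far as the arm can. A call is refused whole if a number of a shift passes 41.7 or a number of a turn 7.16, either way. A call with a gripper value outside its range is refused whole. The fingers move at their own pace and stop on an object; FORCE is the grip in N (left out, the last holds). Time passes only in rows, so rows that do not move let the fingers close. It gives the time, the measured TCP pose, the force and the opening at its end, in the units of the state.
- read_state(): the state, without advancing time (a new reading comes with each control period).
- read_camera(name): name is "scene" or "top" or "wrist"; returns (picture, depth): 480x640x3 uint8, red, green, blue; 480x640 float32, m along the optical axis (not along the pixel's ray), 0 where there is no reading.
- camera_params(name): a dict with "K" (3x3 intrinsics, pixels), "camera_from_world" (4x4, takes a point from world to camera coordinates). Camera axes: x right, y up, looking along -z (the intrinsics and any distortion apply to the point x, -y, -z); pixel columns grow to the right and rows downward; lengths in m; the calibration is good to about 2 mm. A picture is of the moment at which its call begins: read the wrist's pose just before it. camera_params takes no time and is no camera call; for the wrist camera it gives the pose at the moment of the call.
- job_done(): hands the job in, once; it reports no verdict.
Trained networks look in the newest picture that a camera, given by its name, has taken for a name from the list of things; names that differ only in an ending like _2 or _b are one class to them, and where a whole thing is asked for, a point or a joint stands for the part that bears it (a point fixed in the world has none). Each returns a list of dicts, best first, with "p" (0 to 1); they miss things now and then, are a little off and sometimes report something else, mostly with a low value. They report only what shows in the picture. A call takes as long as a camera call. They do not tell look-alikes from the thing itself.
- boxes_of(thing, camera): "at" ([row, column] in pixels, amid what is visible of it).
- outline_of(thing, camera): "pixels" (480x640 bool, what is visible of it) and "at" ([row, column] in pixels, amid what is visible of it).
The state is a dict: "time": time; "q": joint angles; "qvel": joint speeds; "joint_torque": joint torques, N m; "position": TCP position; "tool_rot": TCP orientation; "ft_force": force on the tool from outside, world axes, zero at the start; "ft_torque": the same for the moment, N m; "width": opening from 0.0 (shut) to 1.0 (fully open).
Only numpy, scipy, OpenCV 4.12 (cv2) and the standard library are available. Lean on these libraries where they do the work, as an engineer would, in place of code of your own. Each camera call takes 0.05 s, during which the arm holds its last target.

## Working session

There is one attempt and no reset: what is moved stays moved. The work goes in short steps, Python scripts to look and compute and a shell command to move; the robot and the scene stay as the last step left them, time stands still between calls to the robot, and variables do not carry over. Pictures are saved under pics/ and viewed, and the job is handed in when it is done.

```bash
mkdir -p pics; cat > h.py <<'E'
from plant import *
import numpy as np, cv2
def snap(cam,fn):
    p,d=read_camera(cam); cv2.imwrite('pics/'+fn,p[:,:,::-1]); return p,d
def toworld(cam,r,c,d,P=None):
    P=P or camera_params(cam); K=np.array(P['K']); T=np.linalg.inv(np.array(P['camera_from_world']))
    x=(c-K[0,2])/K[0,0]*d; y=(r-K[1,2])/K[1,1]*d
    x,y,d=np.broadcast_arrays(x,y,d)
    pc=np.stack([x,-y,-d,np.ones_like(d)],-1)
    return (pc@T.T)[...,:3]
E
python3 - <<'E'
from h import *
s=read_state();print(s['time'],s['position'],s['tool_rot'],s['width'],s['ft_force'])
for c in ['top','scene']:
    snap(c,c+'0.png')
    P=camera_params(c);print(c,P)
E
```

```text
0.0 [0.21030345 0.61444018 0.26285207] [-1.79901147e+02  6.45883329e-03  1.61110562e+02] 1.002342528766436 [-0.23383415  0.60631543  0.19402294]
top {'K': array([[543.3897942 ,   0.        , 308.80424389],
       [  0.        , 543.3897942 , 240.34816268],
       [  0.        ,   0.        ,   1.        ]]), 'camera_from_world': array([[ 0.01942849, -0.99973617,  0.01225281,  0.05256833],
       [ 0.98541893,  0.02121929,  0.1688173 , -0.57232309],
       [-0.16903276,  0.00879429,  0.9855712 , -0.94630411],
       [ 0.        ,  0.        ,  0.        ,  1.        ]])}
scene {'K': array([[472.79645294,   0.        , 323.86945255],
       [  0.        , 472.79645294, 236.57088888],
       [  0.        ,   0.        ,   1.        ]]), 'camera_from_world': array([[ 0.78889456, -0.61447306, -0.0082608 , -0.40774292],
       [ 0.27937326,  0.34663698,  0.89542916, -0.27896014],
       [-0.5473536 , -0.70870704,  0.44512737, -0.53392922],
       [ 0.        ,  0.        ,  0.        ,  1.        ]])}
```

View pics/top0.png

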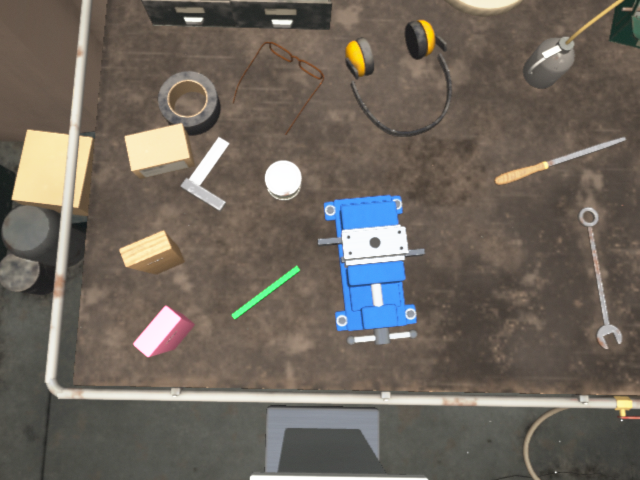

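View pics/scene0.png

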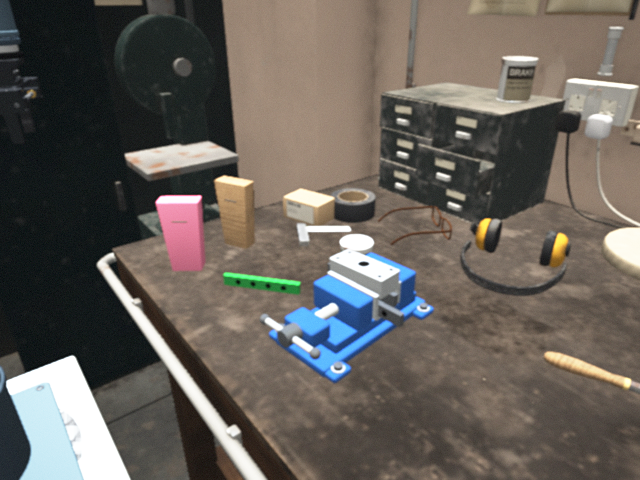

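```bash
cat > m.py <<'E'
from h import *
P=camera_params('top')
p,d=snap('top','top1.png')
r,c=np.mgrid[0:480,0:640]
W=toworld('top',r,c,d,P)
np.savez('top.npz',W=W,p=p,d=d)
for n in ['wood_block','workpiece','near_parallel','far_parallel','vise','tin','square']:
    for o in outline_of(n,'top')[:4]:
        m=o['pixels']&(d>0); w=W[m]
        if len(w)==0: continue
        zt=np.percentile(w[:,2],90); t=w[w[:,2]>zt-0.012]
        rect=cv2.minAreaRect((t[:,:2]*1000).astype(np.float32))
        print(n,round(o['p'],2),np.round(o['at']),m.sum(),'ztop',round(zt,4),'mean',np.round(t.mean(0),4),'rect',np.round(rect[0],1),np.round(rect[1],1),round(rect[2],1))
E
python3 m.py; python3 -c "
from plant import *;print(read_state()['time'])"
```

```text
wood_block 0.92 [253. 156.] 1773 ztop 0.1517 mean [0.5337 0.3315 0.1498] rect [534.5 332.4] [34.3 79.4] 25.0
wood_block 0.89 [333. 163.] 1694 ztop 0.1517 mean [0.402  0.3032 0.1499] rect [402.1 304.2] [34.1 79.3] 51.7
workpiece 0.72 [244. 374.] 1809 ztop 0.1113 mean [ 0.5587 -0.0472  0.1088] rect [559.8 -47.5] [ 47.  109.8] 6.9
workpiece 0.44 [176. 204.] 1068 ztop 0.0172 mean [0.6849 0.27   0.0122] rect [704.9 244.4] [ 91.2 119.3] 59.0
near_parallel 0.75 [289. 265.] 452 ztop 0.0244 mean [0.4765 0.1421 0.0217] rect [477.1 142.2] [ 10.2 146.7] 38.0
near_parallel 0.6 [255. 414.] 131 ztop 0.0689 mean [ 0.5485 -0.1104  0.0667] rect [544.  -67.3] [ 10.5 148.4] 6.9
far_parallel 0.68 [238. 330.] 178 ztop 0.0687 mean [0.5677 0.0272 0.0666] rect [568.3  28. ] [11.5 40.6] 4.3
vise 0.63 [267. 369.] 9704 ztop 0.1085 mean [ 0.5587 -0.0475  0.1087] rect [559.8 -47.6] [ 47. 110.] 6.9
tin 0.87 [179. 284.] 1095 ztop 0.0433 mean [0.6892 0.1158 0.041 ] rect [690.  115.9] [66.3 66. ] 4.3
0.5
```

```bash
python3 - <<'E'
from h import *
z=np.load('top.npz');W=z['W'];d=z['d']
# workpiece top plane
m=(d>0)&(W[...,2]>0.1)&(abs(W[...,0]-.56)<.06)&(abs(W[...,1]+.0475)<.07)
w=W[m];A=np.c_[w[:,:2]-[.5598,-.0475],np.ones(len(w))]
k=np.linalg.lstsq(A,w[:,2],rcond=None)[0];print('plane',k,len(w))
a=np.radians(6.9);print('slope along vise x,y',k[0]*np.cos(a)+k[1]*np.sin(a),-k[0]*np.sin(a)+k[1]*np.cos(a))
# jaw tops
ex=np.array([np.cos(a),np.sin(a)]);ey=np.array([-np.sin(a),np.cos(a)])
q=W[...,:2]-[.5598,-.0475]; vx=q@ex;vy=q@ey
for n,mm in {'farjaw':(vx>.03)&(vx<.045)&(abs(vy)<.04),'nearjaw':(vx<-.03)&(vx>-.045)&(abs(vy)<.04),'farpar':(vx>.014)&(vx<.021)&(vy>.06)&(vy<.09),'nearpar':(vx<-.014)&(vx>-.021)&(vy<-.06)&(vy>-.085)}.items():
    print(n,np.round(np.percentile(W[mm][:,2],[10,50,90]),4))
m2=(W[...,2]>.04)&(W[...,2]<.08)&(d>0)
for sgn in (1,-1):
  mm=m2&(abs(vx-sgn*.0175)<.012)&(vy*sgn>.053); print(sgn,'vx',np.percentile(vx[mm],[3,50,97]),'vy',vy[mm].min(),vy[mm].max())
hi=(d>0)&(W[...,2]>.16); print(hi.sum())
ys=W[hi]; 
import collections
print(collections.Counter([tuple(np.round(x*10)/10) for x in ys]).most_common(20))
E
```

```text
plane [ 0.01793418 -0.02902117  0.10880019] 1719
slope along vise x,y 0.014317780521471809 -0.03096553347636641
farjaw [0.0814 0.0837 0.086 ]
nearjaw [0.0807 0.0835 0.086 ]
farpar [-0.0013  0.0651  0.0684]
nearpar [-0.0013  0.0662  0.0682]
1 vx [0.00641543 0.01405602 0.02276261] vy 0.05331483304343944 0.3738522049774558
-1 vx [-0.02302502 -0.01969746 -0.01340678] vy -0.09267484870877363 -0.0571366087292879
1024
[((np.float64(1.0), np.float64(0.1), np.float64(0.2)), 500), ((np.float64(1.0), np.float64(0.2), np.float64(0.2)), 274), ((np.float64(1.0), np.float64(-0.4), np.float64(0.2)), 124), ((np.float64(1.0), np.float64(0.0), np.float64(0.2)), 76), ((np.float64(0.9), np.float64(-0.4), np.float64(0.2)), 46), ((np.float64(1.0), np.float64(-0.5), np.float64(0.2)), 4)]
```

```bash
python3 -m crank '[100,38,-20,0,-7,100,38,-20,0,-7,100,38,-20,0,-7,100,38,-20,0,-7,100,20,-35,0,-7]' 25; python3 - <<'E'
from h import *
z=np.load('top.npz');W=z['W']
s=read_state();print(s['time'],s['position'],s['tool_rot'],s['ft_force'])
E
```

```text
time: 0.92
position: [0.3741, 0.5058, 0.2639]
tool_rot: [179.8, -0.6, 126.1]
ft_force: [0.6, -0.5, 0.5]
width: 0.999
0.9167 [0.37413346 0.50577837 0.26393438] [179.776496    -0.59237149 126.08938954] [ 0.6035777  -0.53115645  0.45234723]
```

```bash
python3 -m crank '[100,28,-30,0,-5.5,100,28,-30,0,-5.5,100,28,-30,0,0,100,28,-30,0,0,100,28,-30,0,0,100,12,-15,0,0,100,0,0,0,0]' 25; python3 - <<'E'
from h import *
P=camera_params('wrist');p,d=snap('wrist','w1.png')
for o in outline_of('wood_block','wrist')[:3]:
    m=o['pixels']&(d>0);r,c=np.nonzero(m);w=toworld('wrist',r,c,d[m],P)
    t=w[(w[:,2]>.14)]
    print(o['p'],o['at'],m.sum(),[np.round(x,1) for x in cv2.minAreaRect((t[:,:2]*1000).astype(np.float32))] if len(t)>5 else '',t[:,2].mean())
s=read_state();print(s['time'],s['position'],s['tool_rot'],s['ft_force'])
E
```

```text
time: 1.5
position: [0.5342, 0.3269, 0.2655]
tool_rot: [179.6, -0.3, 113.4]
ft_force: [-0.6, -0.8, 0.0]
width: 1.0
0.79 [188.2, 156.2] 10769 [array([401.9, 303.3]), array([34.4, 79.6]), np.float64(52.7)] 0.15009190749741594
0.58 [229.0, 320.9] 5332 [array([533.8, 330.7]), array([33.8, 79.6]), np.float64(24.8)] 0.15068702781116108
1.6 [0.53126218 0.33124535 0.26533723] [179.60981634  -0.46582046 113.66533857] [-0.30654154  0.87870404  0.37442029]
```

View pics/w1.png

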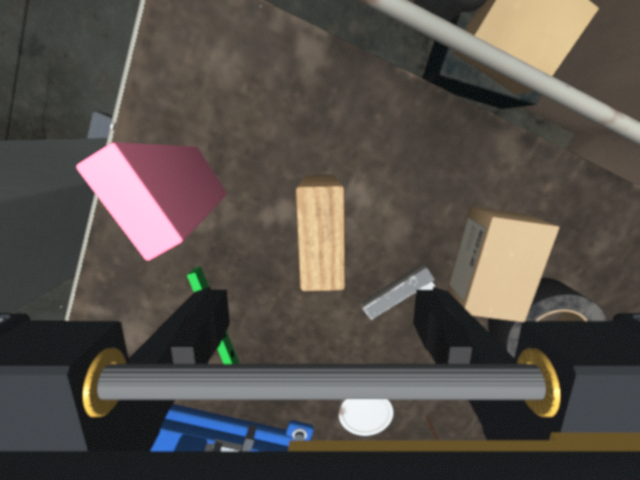

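The wrist view shows the wooden block squarely between the fingers at (235,320), and the pink one is off at (190,155). I'm going down to grip it.

```bash
python3 -m crank '[100,3,0,-35,1.2,100,0,0,-35,0,100,0,0,-30,0,100,0,0,-22,0,100,0,0,0,0]' 25
```

```text
time: 2.02
position: [0.5268, 0.3457, 0.1416]
tool_rot: [179.3, -1.1, 115.8]
ft_force: [-1.0, -0.5, -1.0]
width: 0.999
```

```bash
python3 -m crank '[100,7,-14,-6,0,100,0,0,0,0,100,0,0,0,0]' 25
```

```text
time: 2.27
position: [0.5288, 0.3395, 0.1361]
tool_rot: [179.4, -1.4, 116.4]
ft_force: [0.4, 0.9, -0.4]
width: 0.998
```

```bash
python3 -m crank '[100,5,-8,-2,-1.4,100,3,-4,0,0,100,0,0,0,0]' 25
```

```text
time: 2.52
position: [0.537, 0.3312, 0.1375]
tool_rot: [179.1, -1.5, 115.1]
ft_force: [0.3, -0.2, -0.6]
width: 1.0
```

```bash
python3 -m crank '[100,-2,0,-4,0,40,0,0,0,0,30,0,0,0,0,20,0,0,0,0,20,0,0,0,0,20,0,0,0,0]' 25;python3 - <<'E'
from h import *
s=read_state();print(s['time'],s['position'],s['tool_rot'],s['ft_force'],s['width']*88)
E
```

```text
time: 3.02
position: [0.5355, 0.3322, 0.135]
tool_rot: [179.0, -1.6, 115.1]
ft_force: [-0.6, -1.2, 0.2]
width: 0.644
3.0167 [0.53549997 0.33222483 0.1350318 ] [178.97606817  -1.59397671 115.1070307 ] [-0.62939526 -1.20405707  0.15644826] 56.64609261530802
```

```bash
python3 -m crank '[20,0,0,0,0,20,0,0,0,0,20,0,0,0,0,20,0,0,0,0,20,0,0,0,0,20,0,0,0,0]' 25
```

```text
time: 3.52
position: [0.5353, 0.3323, 0.1349]
tool_rot: [179.0, -1.6, 115.1]
ft_force: [-0.4, -0.4, 0.4]
width: 0.387
```

```bash
python3 -m crank '[20,0,0,35,0,20,0,0,38,0,20,0,0,38,0,20,0,0,38,0,20,0,-10,15,5,20,0,-25,0,7,20,4,-35,0,7,20,4,-38,0,7,20,4,-38,0,7,20,4,-38,0,7,20,4,-38,0,7,20,0,-25,0,5]' 45
```

```text
time: 4.52
position: [0.5479, 0.0839, 0.304]
tool_rot: [179.2, -1.5, 168.3]
ft_force: [0.1, -0.5, -0.3]
width: 0.386
```

```bash
python3 -m crank '[20,3,-35,0,5,20,4,-38,0,5,20,4,-38,-6,5,20,4,-28,-6,3,20,0,-10,0,0,20,0,0,0,0,20,0,0,0,0]' 45; python3 - <<'E'
from h import *
P=camera_params('top');p,d=snap('top','t2.png'); cv2.imwrite('pics/t2z.png',cv2.resize(p[140:360,260:480,::-1],None,fx=2.5,fy=2.5))
snap('scene','s2.png');snap('wrist','w2.png')
s=read_state();print(s['time'],s['position'],s['tool_rot'],s['ft_force'],s['width']*88)
E
```

```text
time: 5.1
position: [0.5598, -0.0822, 0.2907]
tool_rot: [179.4, -1.7, -173.2]
ft_force: [-0.7, 0.7, -1.9]
width: 0.385
5.25 [ 0.56022886 -0.07997989  0.29102987] [ 179.39291303   -1.62159881 -172.98608109] [-0.3950272   0.12910578 -0.19707939] 33.8961307713819
```

View pics/s2.png

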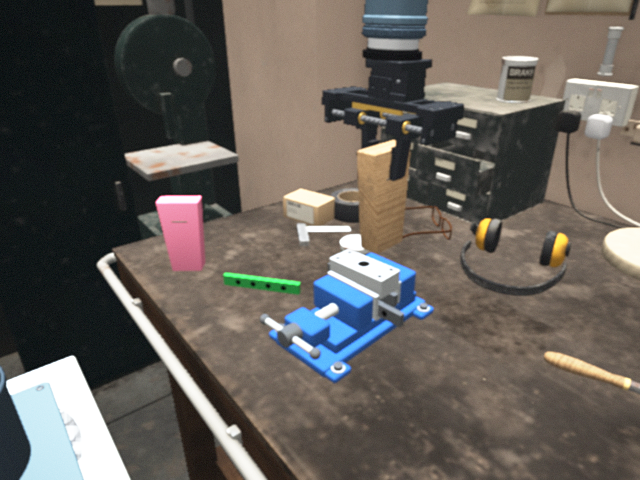

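View pics/w2.png

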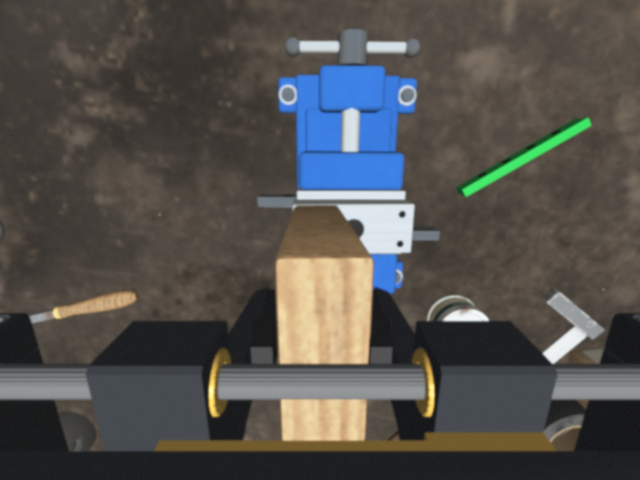

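```bash
python3 -m crank '[20,4,-5,-20,0,20,0,0,-16,0,20,0,0,0,0,20,0,0,0,0]' 45; python3 -c "
from h import *
s=read_state();print(s['time'],s['position'],s['tool_rot'],s['ft_force'])"
```

```text
time: 5.58
position: [0.566, -0.0775, 0.2557]
tool_rot: [179.3, -1.4, -172.4]
ft_force: [0.4, -0.2, -1.2]
width: 0.386
5.5833 [ 0.56602139 -0.07753315  0.25573391] [ 179.25167433   -1.39620028 -172.42689446] [ 0.44023702 -0.16911084 -1.23324711]
```

```bash
python3 -m crank '[20,-1,-6,-3,-0.5,20,0,-2,-2,0,20,0,0,-1,0,20,0,0,0,0]' 45
```

```text
time: 5.92
position: [0.5661, -0.0836, 0.2517]
tool_rot: [179.2, -1.2, -172.8]
ft_force: [0.1, 0.8, -1.4]
width: 0.383
```

```bash
python3 -m crank '[20,0,0,-2,0,20,0,0,0,0]' 45
```

```text
time: 6.08
position: [0.5665, -0.0838, 0.2504]
tool_rot: [179.2, -1.1, -172.8]
ft_force: [-0.1, 0.3, -1.2]
width: 0.383
```

```bash
python3 -m crank '[20,0,0,-2,0,20,0,0,-1.5,0]' 45
```

```text
time: 6.25
position: [0.5668, -0.0839, 0.2472]
tool_rot: [179.3, -1.1, -172.8]
ft_force: [-0.3, -0.4, -1.5]
width: 0.387
```

```bash
python3 -m crank '[20,0,0,-2,0]' 45
```

```text
time: 6.33
position: [0.5669, -0.0839, 0.2452]
tool_rot: [179.3, -1.1, -172.8]
ft_force: [0.0, -0.4, -1.5]
width: 0.383
```

```bash
python3 -m crank '[20,0,0,-2,0]' 45
```

```text
time: 6.42
position: [0.5675, -0.0838, 0.2437]
tool_rot: [179.3, -1.0, -172.8]
ft_force: [-0.6, 0.5, 5.6]
width: 0.388
```

```bash
python3 -m crank '[20,0,0,-2,0]' 45
```

```text
time: 6.5
position: [0.5679, -0.0838, 0.2423]
tool_rot: [179.3, -0.9, -172.8]
ft_force: [-2.6, 0.3, 4.5]
width: 0.382
```

```bash
python3 -m crank '[20,-1,0,-2,0]' 45
```

```text
time: 6.58
position: [0.5674, -0.0838, 0.2409]
tool_rot: [179.3, -0.9, -172.8]
ft_force: [-1.4, 0.1, 6.0]
width: 0.38
```

```bash
python3 -m crank '[20,-0.5,0,-2,0]' 45
```

```text
time: 6.67
position: [0.5674, -0.0838, 0.2396]
tool_rot: [179.3, -0.8, -172.8]
ft_force: [-1.3, 0.3, 4.9]
width: 0.385
```

```bash
cat > wp.py <<'E'
from h import *
import sys
P=camera_params('scene');p,d=snap('scene',sys.argv[1]+'s.png')
r,c=np.mgrid[0:480,0:640];W=toworld('scene',r,c,d,P)
a=np.radians(6.9);ex=np.array([np.cos(a),np.sin(a)]);ey=np.array([-np.sin(a),np.cos(a)])
q=W[...,:2]-[.5598,-.0475]; vx=q@ex;vy=q@ey
m=(d>0)&(W[...,2]>.091)&(W[...,2]<.125)&(abs(vx)<.02)&(abs(vy)<.052)
n=p.astype(int);m&=(n.max(-1)-n.min(-1)<35)
print('n',m.sum())
k=np.linalg.lstsq(np.c_[vx[m],vy[m],np.ones(m.sum())],W[m][:,2],rcond=None)[0]
print('scene slope x,y, z0',np.round(k,4))
for lo in np.arange(-.05,.05,.02):
    mm=m&(vy>=lo)&(vy<lo+.02); print(round(lo+.01,3),mm.sum(),np.round(np.median(W[mm][:,2]),4) if mm.sum() else '')
cv2.imwrite('pics/'+sys.argv[1]+'z.png',cv2.resize(p[130:390,250:470,::-1],None,fx=2.3,fy=2.3))
print(read_state()['time'])
E
python3 wp.py a
```

```text
n 368
scene slope x,y, z0 [-0.002  -0.0341  0.1037]
-0.04 0 
-0.02 9 0.1041
-0.0 82 0.1038
0.02 133 0.103
0.04 134 0.1025
6.7167
```

View pics/az.png

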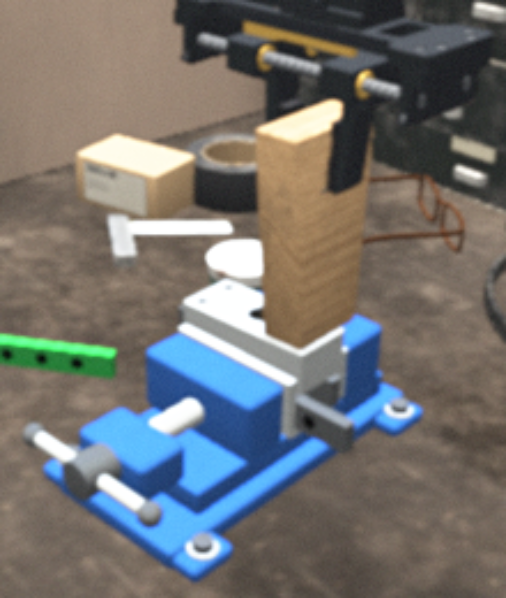

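```bash
python3 -m crank '[20,-0.5,0,-2,0,20,-0.5,0,-2,0]' 45
```

```text
time: 6.88
position: [0.5673, -0.0838, 0.2368]
tool_rot: [179.3, -0.7, -172.8]
ft_force: [-1.7, 0.5, 6.2]
width: 0.386
```

```bash
python3 -m crank '[20,-0.5,0,-2,0]' 45
```

```text
time: 6.97
position: [0.5675, -0.0841, 0.2358]
tool_rot: [179.3, -0.6, -172.8]
ft_force: [-0.7, -0.9, 9.2]
width: 0.384
```

```bash
python3 -m crank '[20,-0.5,0,-2,0]' 45
```

```text
time: 7.05
position: [0.5677, -0.0843, 0.2348]
tool_rot: [179.3, -0.5, -172.8]
ft_force: [-1.1, -1.3, 9.9]
width: 0.38
```

```bash
python3 -m crank '[20,-0.5,0,-2,0]' 45
```

```text
time: 7.13
position: [0.5682, -0.0848, 0.2345]
tool_rot: [179.4, -0.3, -172.8]
ft_force: [-2.9, -0.2, 16.7]
width: 0.387
```

```bash
python3 wp.py b; python3 -m crank '[20,-1,0,-1,0]' 45
```

```text
n 390
scene slope x,y, z0 [-0.0035 -0.0026  0.0999]
-0.04 0 
-0.02 14 0.1
-0.0 84 0.0999
0.02 145 0.0999
0.04 135 0.0999
7.1833
time: 7.27
position: [0.5676, -0.085, 0.2347]
tool_rot: [179.4, -0.3, -172.9]
ft_force: [-1.6, 0.3, 4.5]
width: 0.384
```

```bash
python3 -m crank '[20,0,0,-2,0]' 45
```

```text
time: 7.35
position: [0.5684, -0.0852, 0.2344]
tool_rot: [179.4, -0.1, -172.9]
ft_force: [-4.4, -1.2, 17.8]
width: 0.381
```

```bash
python3 -m crank '[20,-0.5,0,-2,0]' 45
```

```text
time: 7.43
position: [0.5687, -0.0856, 0.2344]
tool_rot: [179.4, -0.0, -172.9]
ft_force: [-5.4, 0.5, 16.6]
width: 0.381
```

```bash
python3 -m crank '[20,-0.5,0,-2,0]' 45
```

```text
time: 7.52
position: [0.5688, -0.0858, 0.2344]
tool_rot: [179.4, 0.1, -172.9]
ft_force: [-5.3, 0.9, 15.6]
width: 0.382
```

```bash
python3 -m crank '[20,0,0,6,0,20,0,0,10,0,20,-4,25,2,0,20,-4,30,0,0,20,-3,17,0,0,20,0,0,0,0]' 45
```

```text
time: 8.02
position: [0.5573, -0.014, 0.2552]
tool_rot: [179.5, 0.1, -173.2]
ft_force: [0.4, -0.1, -1.5]
width: 0.381
```

```bash
python3 -m crank '[20,0,4,-8,0,20,0,0,-6,0,20,0,0,0,0]' 45
```

```text
time: 8.27
position: [0.5577, -0.0106, 0.2406]
tool_rot: [179.6, 0.2, -173.2]
ft_force: [-0.3, -0.7, -1.9]
width: 0.382
```

```bash
python3 -m crank '[20,-1,-1,-3,0,20,0,0,0,0]' 45
```

```text
time: 8.43
position: [0.5563, -0.0138, 0.2364]
tool_rot: [179.6, 0.1, -173.3]
ft_force: [-0.8, 0.3, -1.0]
width: 0.382
```

```bash
python3 -m crank '[20,0,4,0,0,20,0,0,-1,0]' 45
```

```text
time: 8.6
position: [0.5563, -0.0114, 0.2351]
tool_rot: [179.7, 0.1, -173.5]
ft_force: [-0.0, 0.2, -1.7]
width: 0.383
```

```bash
python3 -m crank '[20,0,0,-1.5,0]' 45
```

```text
time: 8.68
position: [0.5572, -0.0117, 0.2344]
tool_rot: [179.7, 0.2, -173.5]
ft_force: [-1.4, -0.2, 12.6]
width: 0.38
```

```bash
python3 -m crank '[20,0,0,-1.5,0]' 45
```

```text
time: 8.77
position: [0.5579, -0.0118, 0.2344]
tool_rot: [179.7, 0.3, -173.5]
ft_force: [-4.3, -0.1, 13.6]
width: 0.382
```

```bash
python3 -m crank '[20,0,0,-1.5,0]' 45
```

```text
time: 8.85
position: [0.5582, -0.012, 0.2344]
tool_rot: [179.7, 0.3, -173.6]
ft_force: [-3.9, 0.1, 11.5]
width: 0.38
```

```bash
python3 -m crank '[20,0,0,-2,0]' 45
```

```text
time: 8.93
position: [0.5586, -0.0122, 0.2343]
tool_rot: [179.6, 0.4, -173.6]
ft_force: [-6.5, -0.6, 17.8]
width: 0.382
```

```bash
python3 -m crank '[20,-0.5,0,-2,0,20,-0.5,0,-2,0]' 45; python3 wp.py c
```

```text
time: 9.1
position: [0.5584, -0.0125, 0.2343]
tool_rot: [179.6, 0.5, -173.6]
ft_force: [-5.8, 0.3, 13.7]
width: 0.38
n 594
scene slope x,y, z0 [-0.0033  0.0062  0.1001]
-0.04 171 0.0999
-0.02 165 0.0999
-0.0 147 0.1
0.02 90 0.1001
0.04 0 
9.15
```

```bash
python3 -m crank '[20,0,0,6,0,20,0,0,4,0,20,2,-25,0,0.7,20,3,-30,0,0,20,2,-18,0,0,20,0,0,0,0]' 45
```

```text
time: 9.65
position: [0.5667, -0.0863, 0.2473]
tool_rot: [179.6, 0.7, -172.6]
ft_force: [-0.0, -0.7, -2.0]
width: 0.38
```

```bash
python3 -m crank '[20,-2,0,-8,0,20,-1,0,-3,0,20,0,0,0,0]' 45
```

```text
time: 9.9
position: [0.5634, -0.0854, 0.2352]
tool_rot: [179.6, 0.7, -172.7]
ft_force: [-0.4, 0.5, -1.0]
width: 0.384
```

```bash
python3 -m crank '[20,0,0,-1.5,0]' 45
```

```text
time: 9.98
position: [0.5643, -0.0846, 0.2343]
tool_rot: [179.6, 0.8, -172.6]
ft_force: [-0.1, -2.0, 15.7]
width: 0.383
```

```bash
python3 -m crank '[20,0,0,-1.5,0]' 45
```

```text
time: 10.07
position: [0.565, -0.0845, 0.2343]
tool_rot: [179.6, 0.9, -172.5]
ft_force: [-5.8, -3.2, 17.6]
width: 0.385
```

```bash
python3 -m crank '[20,0,0,6,0,20,0,0,25,0,20,0,0,25,0,20,0,10,10,0,20,-1,25,0,0,20,-2,37,0,0,20,-2,38,0,0,20,-2,38,0,0,20,-2,38,0,0,20,-2,38,0,0,20,-2,38,0,0,20,0,30,0,0]' 45; python3 wp.py d
```

```text
time: 11.07
position: [0.5449, 0.2274, 0.3027]
tool_rot: [179.5, 0.9, -172.5]
ft_force: [0.6, -0.6, -1.2]
width: 0.387
n 792
scene slope x,y, z0 [-0.0013 -0.001   0.1   ]
-0.04 167 0.1
-0.02 158 0.1
-0.0 155 0.0999
0.02 144 0.1
0.04 144 0.0999
11.1167
```

View pics/dz.png

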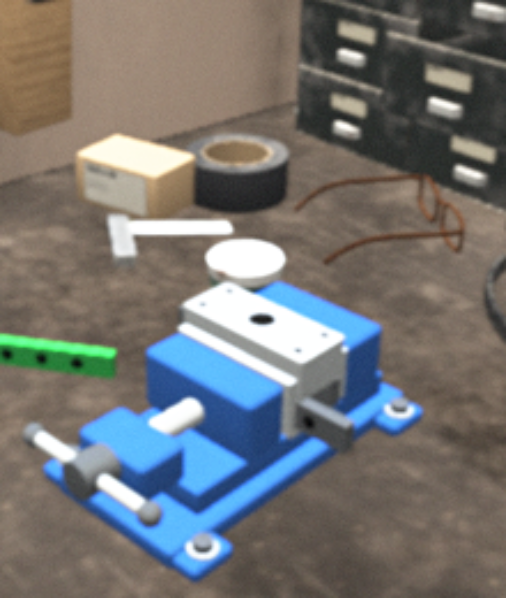

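The steel block reads level (slope about 0.001), roughly 15 mm above the jaw tops. Next I'll set the wooden block down.

```bash
python3 -m crank '[20,0,38,0,0,20,0,34,0,0,20,0,10,-20,0,20,0,0,-35,0,20,0,0,-38,0,20,0,0,-30,0,20,0,0,-15,0,20,0,0,0,0]' 45
```

```text
time: 11.78
position: [0.5323, 0.3294, 0.1581]
tool_rot: [178.6, 0.9, -170.7]
ft_force: [-0.9, -0.3, -1.1]
width: 0.383
```

```bash
python3 -m crank '[20,0,0,-14,0,20,0,0,-4,0,20,0,0,0,0]' 45
```

```text
time: 12.03
position: [0.53, 0.332, 0.1397]
tool_rot: [178.5, 0.8, -170.6]
ft_force: [0.0, 0.2, -2.1]
width: 0.38
```

```bash
python3 -m crank '[20,0,0,-2,0,20,0,0,-1.5,0]' 45
```

```text
time: 12.2
position: [0.5305, 0.3333, 0.1383]
tool_rot: [178.4, 0.9, -170.5]
ft_force: [0.2, 0.5, -1.4]
width: 0.382
```

```bash
python3 -m crank '[20,0,0,-1.5,0]' 45
```

```text
time: 12.28
position: [0.5311, 0.3337, 0.1379]
tool_rot: [178.4, 1.0, -170.5]
ft_force: [-0.2, 0.3, -1.6]
width: 0.382
```

```bash
python3 -m crank '[20,0,0,-2,0,20,0,0,-2,0]' 45
```

```text
time: 12.45
position: [0.5321, 0.3342, 0.1354]
tool_rot: [178.3, 1.2, -170.6]
ft_force: [0.4, 0.2, -1.6]
width: 0.383
```

```bash
python3 -m crank '[20,0,0,-1.5,0]' 45
```

```text
time: 12.53
position: [0.5329, 0.3345, 0.1347]
tool_rot: [178.3, 1.3, -170.6]
ft_force: [0.1, -0.5, 7.5]
width: 0.381
```

```bash
python3 -m crank '[20,0,0,-1.5,0]' 45
```

```text
time: 12.62
position: [0.5338, 0.3347, 0.1345]
tool_rot: [178.3, 1.4, -170.6]
ft_force: [-3.2, -0.8, 11.7]
width: 0.383
```

```bash
python3 -m crank '[20,0,0,0.3,0,45,0,0,0,0,60,0,0,0,0,80,0,0,0,0,100,0,0,0,0,100,0,0,0,0,100,0,0,0,0,100,0,0,0,0,100,0,0,0,0,100,0,0,0,0,100,0,0,0,0]' 25; python3 - <<'E'
from h import *
P=camera_params('wrist');snap('wrist','w3.png')
E
```

```text
time: 13.53
position: [0.5346, 0.3349, 0.1354]
tool_rot: [178.2, 1.5, -170.6]
ft_force: [-0.6, -0.2, 0.3]
width: 1.001
```

View pics/w3.png

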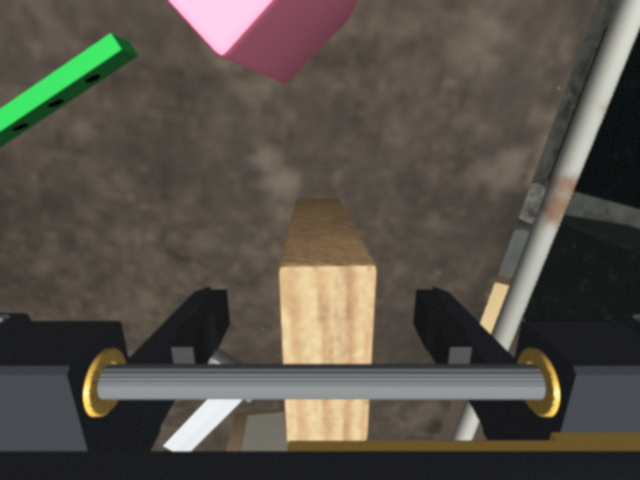

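```bash
python3 -m crank '[100,0,0,25,0,100,0,0,35,0,100,0,0,38,0,100,0,-10,38,0,80,0,-30,0,0,50,2,-38,0,0,20,3,-38,0,-1,0,3,-38,0,-1,0,3,-38,0,-1,0,3,-38,0,0,0,3,-38,0,0,0,3,-38,0,0]' 25; python3 - <<'E'
from h import *
P=camera_params('top');p,d=snap('top','t4.png')
for o in outline_of('wood_block','top')[:3]:
    m=o['pixels']&(d>0);r,c=np.nonzero(m);w=toworld('top',r,c,d[m],P);zt=np.percentile(w[:,2],90);t=w[w[:,2]>zt-.012]
    print(round(o['p'],2),np.round(o['at']),zt,[np.round(x,1) for x in cv2.minAreaRect((t[:,:2]*1000).astype(np.float32))])
E
```

```text
time: 14.58
position: [0.5493, 0.0282, 0.2793]
tool_rot: [177.9, 1.7, -172.6]
ft_force: [0.0, 0.4, 0.4]
width: 0.422
0.91 [333. 160.] 0.15167398145130667 [array([402.6, 304.8]), array([35.5, 79.4]), np.float64(51.5)]
0.81 [246. 151.] 0.15168599438455177 [array([537.9, 338.7]), array([79.9, 35.4]), np.float64(9.5)]
```

View pics/t4.png

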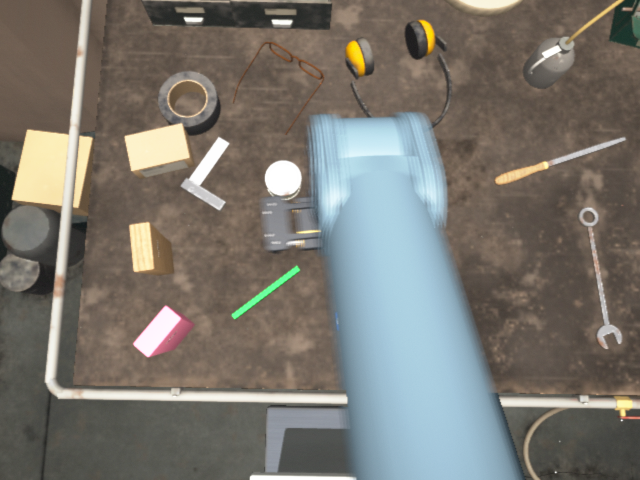

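The wooden block stands upright (top z 0.152 at pixel (246,151)). The tin and square haven't moved. Now the near parallel.

```bash
python3 -m crank '[0,1,-36,0,0,0,1,-38,0,0,0,1,-38,0,0,0,1,-38,0,0,0,1,-36,0,0,0,0,-15,0,0,0,0,0,0,0,0,0,0,0,0]' 25; python3 - <<'E'
from h import *
P=camera_params('wrist');p,d=snap('wrist','w5.png')
for n in ['near_parallel']:
  for o in outline_of(n,'wrist')[:3]:
    m=o['pixels']&(d>0);r,c=np.nonzero(m);w=toworld('wrist',r,c,d[m],P)
    print(n,round(o['p'],2),np.round(o['at']),m.sum(),np.round(w.min(0),4),np.round(w.max(0),4),np.round(w.mean(0),4))
E
```

```text
time: 15.35
position: [0.5535, -0.1826, 0.2801]
tool_rot: [178.0, 1.8, -173.2]
ft_force: [0.2, 0.7, 0.1]
width: 0.004
near_parallel 0.85 [205. 370.] 573 [ 5.414e-01 -1.454e-01  5.000e-04] [ 0.5556 -0.1035  0.0714] [ 0.5473 -0.1257  0.0635]
near_parallel 0.66 [165. 593.] 1876 [ 0.441   0.0776 -0.0007] [0.5279 0.1861 0.0252] [0.4851 0.1234 0.0165]
```

View pics/w5.png

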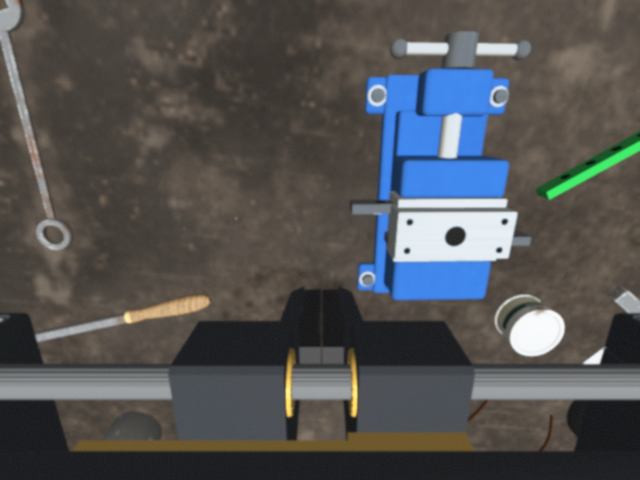

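```bash
python3 -m crank '[0,0,-8,-25,0,0,0,0,-35,0,0,0,0,-38,0,0,0,0,-30,0,0,0,0,0,0]' 25
```

```text
time: 15.87
position: [0.5583, -0.1767, 0.1516]
tool_rot: [177.8, 2.4, -172.1]
ft_force: [-1.3, 0.9, 0.0]
width: 0.005
```

```bash
python3 -m crank '[0,-5,-8,-25,-1,0,-3,-4,-20,0,0,0,-2,-15,0,0,0,0,0,0]' 25
```

```text
time: 16.2
position: [0.5539, -0.1822, 0.0935]
tool_rot: [177.6, 2.6, -172.5]
ft_force: [-0.1, -0.0, 0.6]
width: -0.001
```

```bash
python3 -m crank '[0,-3,0,-8,-0.5,0,0,0,-4,0,0,0,0,0,0]' 25; python3 - <<'E'
from h import *
p,d=snap('wrist','w6.png');p,d=snap('scene','s6.png')
E
```

```text
time: 16.45
position: [0.5539, -0.1791, 0.0849]
tool_rot: [177.6, 2.9, -172.8]
ft_force: [0.8, 0.2, -0.3]
width: 0.007
```

View pics/w6.png

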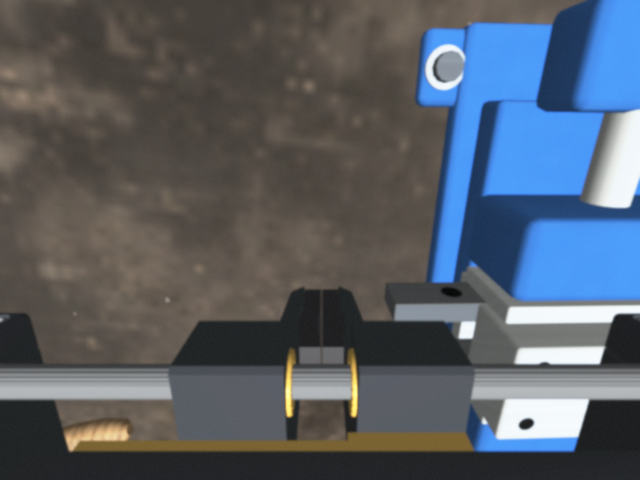

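View pics/s6.png

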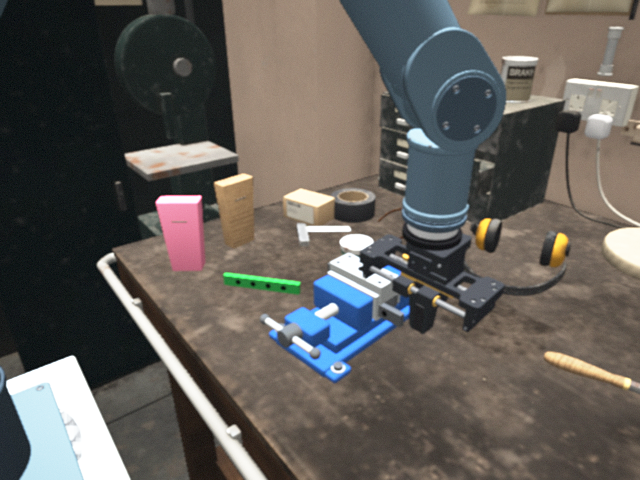

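```bash
python3 -m crank '[0,-6,-1,-4,0,0,-2,0,-3,0,0,0,0,0,0]' 25
```

```text
time: 16.8
position: [0.5466, -0.1808, 0.0796]
tool_rot: [177.7, 3.1, -172.8]
ft_force: [-0.0, 0.0, -0.2]
width: 0.002
```

```bash
python3 -m crank '[0,0,5,0,0,0,0,2,0,0,0,0,0,0,0]' 25
```

```text
time: 17.05
position: [0.5463, -0.1736, 0.0798]
tool_rot: [177.7, 3.1, -172.9]
ft_force: [0.4, 0.3, 0.2]
width: 0.008
```

```bash
python3 -m crank '[0,0,4,0,0,0,0,2,0,0,0,0,0,0,0]' 25
```

```text
time: 17.3
position: [0.5466, -0.1665, 0.0799]
tool_rot: [177.7, 3.1, -172.9]
ft_force: [-0.3, 0.1, 1.0]
width: 0.01
```

```bash
python3 -m crank '[0,0,1.5,0,0]' 25
```

```text
time: 17.38
position: [0.5466, -0.165, 0.0799]
tool_rot: [177.7, 3.1, -172.9]
ft_force: [-0.3, -0.1, -0.0]
width: 0.007
```

```bash
python3 -m crank '[0,0,1,0,0]' 25
```

```text
time: 17.47
position: [0.5467, -0.1637, 0.0799]
tool_rot: [177.7, 3.1, -172.9]
ft_force: [-0.4, -0.3, 0.4]
width: 0.005
```

```bash
python3 -m crank '[0,0,1,0,0]' 25
```

```text
time: 17.55
position: [0.5468, -0.1626, 0.0799]
tool_rot: [177.7, 3.2, -172.8]
ft_force: [0.3, 0.1, 0.2]
width: 0.005
```

```bash
python3 -m crank '[0,0,1,0,0]' 25
```

```text
time: 17.63
position: [0.5467, -0.1615, 0.0799]
tool_rot: [177.7, 3.1, -172.8]
ft_force: [0.1, 0.1, 0.7]
width: 0.006
```

```bash
python3 -m crank '[0,0,1,0,0]' 25
```

```text
time: 17.72
position: [0.5468, -0.1605, 0.0799]
tool_rot: [177.7, 3.2, -172.9]
ft_force: [-0.3, -1.3, -0.9]
width: 0.004
```

```bash
python3 -m crank '[0,0,1,0,0]' 25
```

```text
time: 17.8
position: [0.5468, -0.1604, 0.08]
tool_rot: [177.8, 3.2, -172.9]
ft_force: [0.6, -4.2, -2.0]
width: 0.006
```

```bash
python3 -m crank '[0,0,0.8,0,0]' 25
```

```text
time: 17.88
position: [0.5468, -0.1604, 0.08]
tool_rot: [177.8, 3.2, -172.9]
ft_force: [0.1, -2.5, -1.4]
width: 0.004
```

```bash
python3 -m crank '[0,0,-8,0,0,0,0,-6,5,0,0,0,0,30,0,0,0,0,38,0,0,0,0,38,0,0,0,5,15,0,0,3,25,0,0,0,3,38,0,0,0,3,38,0,0,0,3,38,0,0,0,3,38,0,0,0,3,30,0,0]' 25
```

```text
time: 18.88
position: [0.5622, 0.0291, 0.2179]
tool_rot: [178.0, 3.3, -174.2]
ft_force: [1.3, 1.3, -0.6]
width: 0.006
```

```bash
python3 -m crank '[0,0,36,0,0.5,0,0,25,0,0.5,0,0,0,0,0,0,0,0,0,0]' 25; python3 - <<'E'
from h import *
P=camera_params('wrist');p,d=snap('wrist','w7.png')
for n in ['far_parallel']:
  for o in outline_of(n,'wrist')[:3]:
    m=o['pixels']&(d>0);r,c=np.nonzero(m);w=toworld('wrist',r,c,d[m],P);w=w[w[:,2]>.05]
    if len(w): print(n,round(o['p'],2),np.round(o['at']),m.sum(),np.round(w.min(0),4),np.round(w.max(0),4),np.round(w.mean(0),4))
print(read_state()['position'])
E
```

```text
time: 19.22
position: [0.5621, 0.1012, 0.2201]
tool_rot: [177.7, 3.5, -172.6]
ft_force: [-0.1, -0.9, -0.2]
width: 0.007
far_parallel 0.58 [210. 224.] 1035 [5.592e-01 1.000e-04 5.000e-02] [0.5735 0.047  0.0698] [0.565  0.0261 0.0645]
[0.56219046 0.09996878 0.21995248]
```

View pics/w7.png

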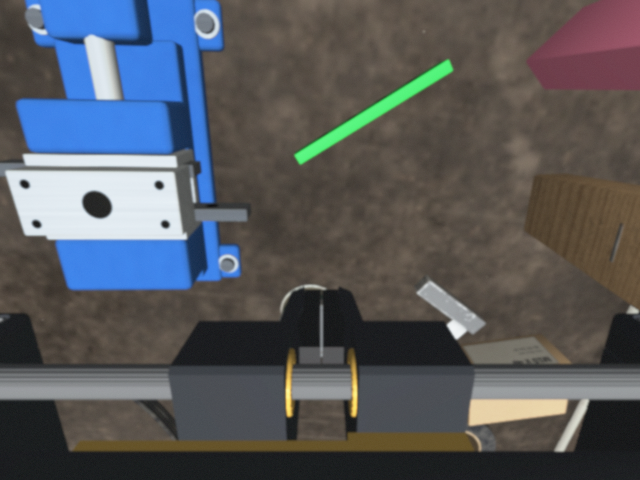

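```bash
python3 -m crank '[0,0,-3,-30,0,0,0,-3,-35,0,0,0,-3,-30,0,0,0,-3,-20,0,0,0,0,0,0]' 25
```

```text
time: 19.73
position: [0.5653, 0.0773, 0.1045]
tool_rot: [177.9, 3.9, -173.5]
ft_force: [-0.2, -0.1, -0.3]
width: 0.005
```

```bash
python3 -m crank '[0,-2,6,-12,0,0,-2,0,-8,0,0,0,0,-3,0,0,0,0,0,0]' 25
```

```text
time: 20.07
position: [0.5627, 0.0769, 0.0826]
tool_rot: [178.1, 3.9, -174.0]
ft_force: [0.2, -0.1, -0.2]
width: 0.006
```

```bash
python3 -m crank '[0,-1,-4,-2,0,0,0,-4,0,0,0,0,0,0,0]' 25
```

```text
time: 20.32
position: [0.5635, 0.0671, 0.0831]
tool_rot: [178.1, 4.2, -174.0]
ft_force: [0.4, -0.9, 0.1]
width: 0.008
```

```bash
python3 -m crank '[0,0,-1,0,0]' 25
```

```text
time: 20.4
position: [0.5639, 0.0659, 0.0838]
tool_rot: [178.1, 4.2, -174.0]
ft_force: [-0.4, 0.3, 0.5]
width: 0.004
```

```bash
python3 -m crank '[0,0,-1,0,0]' 25
```

```text
time: 20.48
position: [0.5643, 0.0646, 0.0843]
tool_rot: [178.1, 4.3, -174.1]
ft_force: [0.0, 0.3, -0.3]
width: -0.003
```

```bash
python3 -m crank '[0,0,-1,0,0]' 25
```

```text
time: 20.57
position: [0.5646, 0.0636, 0.0847]
tool_rot: [178.1, 4.3, -174.1]
ft_force: [-0.9, -0.4, -0.1]
width: 0.004
```

```bash
python3 -m crank '[0,0,-1,0,0]' 25
```

```text
time: 20.65
position: [0.5648, 0.0625, 0.0849]
tool_rot: [178.1, 4.3, -174.1]
ft_force: [0.4, -0.6, -0.9]
width: 0.004
```

```bash
python3 -m crank '[0,-1,1,-3,0,0,0,0,-2,0]' 25
```

```text
time: 20.82
position: [0.5641, 0.0635, 0.0801]
tool_rot: [178.1, 4.4, -174.1]
ft_force: [-0.1, -0.5, -0.2]
width: 0.001
```

```bash
python3 -m crank '[0,0,-1,0,0]' 25
```

```text
time: 20.9
position: [0.5638, 0.0628, 0.0796]
tool_rot: [178.1, 4.4, -174.0]
ft_force: [0.2, 0.6, -1.0]
width: 0.003
```

```bash
python3 -m crank '[0,0,-1,0,0]' 25
```

```text
time: 20.98
position: [0.5636, 0.0619, 0.0794]
tool_rot: [178.0, 4.3, -174.0]
ft_force: [-0.1, -0.3, -0.7]
width: 0.004
```

```bash
python3 -m crank '[0,0,-1,0,0]' 25
```

```text
time: 21.07
position: [0.5634, 0.061, 0.0792]
tool_rot: [178.0, 4.3, -174.0]
ft_force: [-0.3, 0.9, 0.1]
width: 0.006
```

```bash
python3 -m crank '[0,0,-1,0,0]' 25
```

```text
time: 21.15
position: [0.5634, 0.0606, 0.0791]
tool_rot: [178.0, 4.3, -174.0]
ft_force: [-0.0, 3.7, -0.2]
width: 0.001
```

```bash
python3 -m crank '[0,0,-1,0,0]' 25
```

```text
time: 21.23
position: [0.5634, 0.0605, 0.0792]
tool_rot: [177.9, 4.3, -173.9]
ft_force: [-0.3, 3.5, -1.2]
width: 0.004
```

```bash
python3 -m crank '[0,0,-1,0,0]' 25
```

```text
time: 21.32
position: [0.5634, 0.0605, 0.0792]
tool_rot: [177.9, 4.3, -173.9]
ft_force: [0.4, 4.2, -0.1]
width: 0.013
```

```bash
python3 -m crank '[0,0,-0.8,0,0]' 25
```

```text
time: 21.4
position: [0.5634, 0.0604, 0.0793]
tool_rot: [177.8, 4.3, -173.8]
ft_force: [-0.3, 3.6, -0.1]
width: 0.003
```

Both are held at about 4 N. Backing off and checking the scene.

```bash
python3 -m crank '[0,0,8,0,0,0,0,10,4,0,0,0,2,30,0,0,0,0,38,0,0,0,0,38,0,0,0,0,38,0,0,0,15,10,0,0,0,30,0,0,0,0,0,0,0,0,0,0,0,0]' 25; python3 wp.py e; python3 m.py
```

```text
time: 22.23
position: [0.5615, 0.1287, 0.2479]
tool_rot: [178.1, 4.4, -174.1]
ft_force: [-0.3, 0.0, -0.4]
width: 0.003
n 788
scene slope x,y, z0 [-0.0014 -0.0004  0.0999]
-0.04 172 0.0999
-0.02 160 0.0999
-0.0 153 0.0999
0.02 143 0.0998
0.04 136 0.1
22.2833
wood_block 0.97 [332. 164.] 1705 ztop 0.1517 mean [0.402  0.3035 0.1499] rect [402.7 304.6] [35.  79.5] 52.2
wood_block 0.75 [250. 152.] 1842 ztop 0.1516 mean [0.5371 0.3373 0.1499] rect [537.7 338.7] [79.3 35.1] 9.5
workpiece 0.52 [245. 375.] 1765 ztop 0.1019 mean [ 0.5588 -0.0476  0.0997] rect [559.5 -48.1] [ 46.6 110.6] 6.5
near_parallel 0.61 [252. 414.] 101 ztop 0.0692 mean [ 0.5494 -0.1171  0.0664] rect [543.6 -67.3] [  9.9 149.2] 7.2
far_parallel 0.6 [241. 332.] 122 ztop 0.069 mean [0.5665 0.0225 0.0773] rect [527.8  42.7] [ 27.  114.5] 62.5
vise 0.58 [264. 374.] 9095 ztop 0.0996 mean [ 0.5583 -0.0469  0.1028] rect [536.4  -3.4] [145.8 218.9] 36.1
square 0.63 [182. 192.] 300 ztop 0.0177 mean [0.6832 0.2915 0.0134] rect [686.3 295.5] [46.4 35.6] 13.0
square 0.31 [252. 415.] 113 ztop 0.0691 mean [ 0.5502 -0.124   0.0663] rect [542.5 -67.6] [ 10.1 148.9] 8.2
```

View pics/es.png

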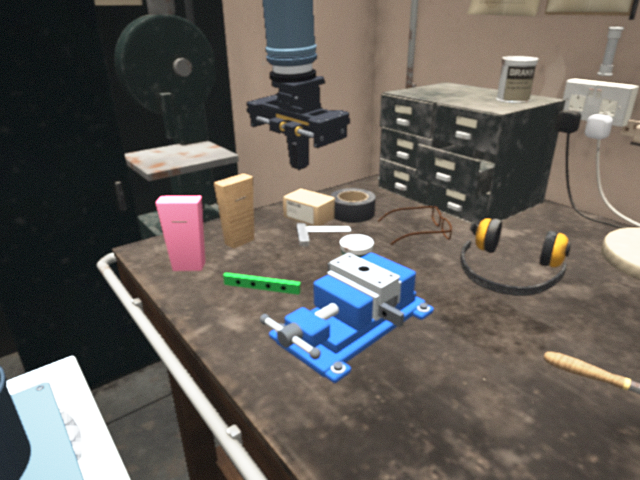

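The final picture shows the steel block level in the vise, the wooden block upright at (235,210), and the tin, square and green bar where they started. The arm is clear of everything.

```bash
python3 -c "
from plant import *
print(job_done())"
```

```text
the job is handed in; nothing more can be done
None
```

I seated the steel block with the wooden block, and both parallels held when I tried them. I then handed the job in at about 22 s; no verdict is given.

- **Pressing:** I worked the -y end, then the +y end, then the -y end again. Each press reached about 16–20 N by the wrist force sensor. The bare gripper never came down on the steel block.
- **Wooden block:** I stood it back upright on the bench and let go. The top camera puts its top face at 0.152 m, as it should be when standing, near where it first stood.
- **Parallels:** I pushed the near one first, then the far one, each with about 4 N from the closed fingertips. Neither gave way once the push was on.
- **Last checks:** The steel block's top is level, with a slope along the jaws of about 0.0004 (0.031 at the start). It stands about 15 mm above the jaw tops. The near parallel's middle had not moved, and the arm was clear of everything.

Three readings in the last check were not clean:
- **Far parallel:** the last top view was muddled by the arm in the picture. That it stayed put rests on its push test and the scene picture.
- **Tin:** the detector did not find it in the last top view. It is in place in the scene picture.
- **Square:** the detector only gave a partial outline in the last top view. The scene picture shows it in place too.

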